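# Nudge the counting plate onto its two locating pins

### The job

The gridded counting plate is lying askew on top of the two brass pins of the black counting stage. Nudge it across the stage with the fingertips until both its holes drop over the pins and it lies flat on the stage; the blue rail behind it may serve as a guide. Only push it, never pick it up, and leave the two jars, the vial and the tweezers where they are.

Things in the scene. Friction and masses are not known exactly. Their poses are not given: they have to be found in the camera images.
- stage: Fixed black slab on the table, 20 mm high (top at z = 20 mm), reaching x = -110 to 80 and y = -180 to 180 mm in its frame. Origin: the point at table height under the centre of the seated plate. Its +x points away from the robot, turned up to 0.3 rad either way. It carries two brass pins and, along its far side, a blue rail.
- pin_a (a point): Left (+y) pin: foot of its axis on the slab's top, at x = 25, y = 50, z = 20 mm of the stage. Brass, 10 mm in diameter, 9 mm high, the top 3 mm tapering to a flat 6 mm across, so that a hole within about 3 mm slips on by itself.
- pin_b (a point): Right (-y) pin, the same: foot of its axis on the slab's top, at x = 25, y = -50, z = 20 mm of the stage.
- rail (a point): Middle of the near face of the blue rail at its foot, x = 55.5, y = 0, z = 20 mm of the stage; 12 mm wide, 300 mm long along y, 24 mm high above the slab. A plate pushed square against it has its holes in line with the pins to 0.5 mm and need then only slide along y, till its ends meet the two white lines across slab and rail at y = -95 and 95 mm.
- plate: Loose aluminium plate with a white printed grid, 110 (its x) by 190 (y) by 8 mm, 0.3 to 0.5 kg; origin at the centre of its underside. At the start it slopes about 6 degrees, far part on the pins, near edge on the slab, 6 to 22 mm short of the rail, 14 to 36 mm to the left or right, turned up to 0.06 rad. Seated: flat, origin at x = 0, y = 0, z = 20 mm of the stage. Takes up to 12 N to slide.
- hole_a (a point): Axis of the round hole at the plate's underside, 13 mm in diameter, through, at x = 25, y = 50 mm in the plate's frame; belongs over pin_a.
- hole_b (a point): Axis of the oblong hole at the plate's underside, 13 mm (x) by 18 mm (y), through, at x = 25, y = -50 mm in the plate's frame; belongs over pin_b.
- jar_amber: Bystander: closed amber glass jar with a red lid, 68 mm in diameter, 85 mm high, standing beyond one far corner of the stage; origin at the centre of its underside.
- jar_green: Bystander: closed green glass jar with a red lid, 68 mm in diameter, 85 mm high, standing beyond the other far corner of the stage; origin at the centre of its underside.
- vial: Bystander: small glass vial with a white cap, 28 mm in diameter, 55 mm high, standing beside one end of the stage; origin at the centre of its underside.
- tweezers: Bystander: steel tweezers lying on the table beside the other end of the stage, about 130 mm long along their x, 10 mm wide, 6 mm high; origin near the middle, on the underside.
Not all that is in view belongs to the job. Of the things like the plate, leave any that is brown, green or purple; of the rest the smaller one is meant.

How it is judged:
By the outcome, as a careful person would: the job done as asked, in the order asked, and still so for the second after the job is handed in, with the robot touching nothing.
It also fails if it takes over 56 s, if anything falls off the work surface, if the arm or the gripper's body presses on something with over 40 N, if the wrist force passes 120 N, or if a joint passes its speed limit or range.

### The arm

A 6-joint arm with a two-finger parallel gripper is mounted at the origin on the work surface. World frame = base frame: x ahead of the robot, y to its left, z up, the work surface at z = 0. Lengths are in m, angles in rad, forces in N, time in s.
With the tool pointing down it reaches from about 0.35 to 0.975 m from the base axis. Payload 4.9 kg.
Tool frame: the origin (TCP) lies midway between the tips of the shut fingers; the grasp point (between the pads) lies 19 mm behind it; z points along the fingers, y is the direction in which the jaws open and shut (so a half turn about z gives the same grasp; the last joint's range is limited). The gripper opens to 85 mm and grips with 20 to 120 N. Pads are 22 mm wide; open, the fingers measure 114 mm over their backs; the gripper's body (76 mm by 85 mm) begins 54 mm behind the grasp point. The pads swing forward as they close: fully open they stand 13 mm farther back than shut.
Start: joints at [-1.38, 0.053, 1.613, -0, 1.476, -0.119], TCP at [0.191, -0.595, 0.231] pointing down, gripper open.
Joint ranges: [-3.01, 3.01], [-1.01, 2.22], [0.06, 2.58], [-1.02, 4.17], [0.09, 2.62], [-3.14, 3.14]. Speed limits (rad/s): [2.57, 2.57, 3.14, 3.14, 3.14, 3.14].

### API

Orientations are given as a rotation vector (axis times angle).
In Python, from station import ctrl gives the robot as it stands.
- The arm moves only by the tool play_rows, never from a script. Its argument "motion" is a list that holds one entry, the list of rows, each a list of 7 numbers: the closure, from -1 (fully open) to 1 (shut), then the shift along the tool's x, y, z in cm, then the turn, a rotation vector about the tool's x, y, z in degrees. A call has 1 to 20 rows; each row is the pose to reach, as a shift and turn from the pose measured when the call began, along the tool's axes at that moment; what a row does not reach only later rows make up. A row lasts 1/8 s, in which the tool goes at most 62.5 mm and 10.7 degrees, less where a joint would pass 70% of its speed; a pose out of reach is approached as far as the arm can. A call with a gripper value outside its range is refused whole. The fingers move at their own pace and stop on an object; "newtons" is the grip in N (left out, the last holds). Time passes only in rows, so rows that repeat a pose let the fingers close. It gives the time, the measured TCP pose, the force and the opening at its end, in the units of the state.
- ctrl.get_obs(): the state, without advancing time (a new reading comes with each control period).
- ctrl.get_image(name): name is "scene" or "top" or "wrist"; returns a dict with "color" (480x640x3 uint8, red, green, blue), "mtx" (3x3 intrinsics, pixels), "D" ([k1, k2, p1, p2, k3] as OpenCV has them; the pictures are not rectified), "T" (4x4, takes a point from camera to world coordinates). Camera axes: x right, y up, looking along -z (the intrinsics and any distortion apply to the point x, -y, -z); pixel columns grow to the right and rows downward; lengths in m; the calibration is good to about 2 mm. A picture is of the moment at which its call begins. There is no depth.
- ctrl.finish_job(): hands the job in, once; it reports no verdict.
The state is a dict: "t": time; "q": joint angles; "dq": joint speeds; "effort": joint torques, N m; "tool_pos": TCP position; "tool_rot": TCP orientation; "contact_force": force on the tool from outside, world axes, zero at the start; "wrist_torque": the same for the moment, N m; "opening": finger opening in m.
Only numpy, scipy, OpenCV 4.12 (cv2) and the standard library are available. Lean on these libraries where they do the work, as an engineer would, in place of code of your own. Each camera call takes 0.05 s, during which the arm holds its last target.

## Working session

There is one attempt and no reset: what is moved stays moved. The work goes in short steps, Python scripts to look and compute and a tool call to move; the robot and the scene stay as the last step left them, time stands still between calls to the robot, and variables do not carry over. Pictures are saved under pics/ and viewed, and the job is handed in when it is done.

Besides the shell and the picture viewer there is one more tool, called after "Request:" by a JSON object that holds its "op" and its "data", one argument or row to a line. play_rows: Moves the arm, as the interface text tells. Its arguments: {"type":"object","properties":{"motion":{"type":"array"},"newtons":{"type":"number"}},"required":["motion"]}

```bash
ls; mkdir -p pics; python3 - <<'E'
from station import ctrl
import cv2
print(ctrl.get_obs())
for n in("scene","top","wrist"):
    im=ctrl.get_image(n); cv2.imwrite(f"pics/{n}0.png",im["color"][:,:,::-1]); print(n,im["mtx"],im["D"],im["T"])
E
```

```text
pics
{'t': 0.0, 'q': array([-1.37999852e+00,  5.33594863e-02,  1.61427513e+00,  2.50163716e-05,
        1.47599130e+00, -1.18969855e-01]), 'dq': array([ 1.13405651e-03,  1.15342138e-03, -3.30251884e-04,  1.89418820e-03,
        8.30026749e-05,  1.20573719e-03]), 'effort': array([-1.69085208e-03, -3.93679583e+01, -3.70178318e+01, -2.23491811e-04,
        7.23318910e-03,  1.30746596e-05]), 'tool_pos': array([ 0.19043154, -0.59463987,  0.23007265]), 'tool_rot': array([-3.10197815e+00, -4.84321486e-01,  7.55402027e-05]), 'contact_force': array([-0.65238246,  0.47323464, -0.54726903]), 'wrist_torque': array([0.020517  , 0.01841632, 0.03465887]), 'opening': 0.08519090882979}
scene [[529.06360713   0.         313.35605572]
 [  0.         529.06360713 245.47700998]
 [  0.           0.           1.        ]] [-0.03590689  0.          0.          0.          0.        ] [[-0.85761333 -0.31528115  0.40632152  1.0228113 ]
 [ 0.51418457 -0.50926058  0.69012165  0.78796383]
 [-0.01065881  0.80078178  0.59886136  0.83313974]
 [ 0.          0.          0.          1.        ]]
top [[454.62453011   0.         316.91571244]
 [  0.         454.62453011 242.84656251]
 [  0.           0.           1.        ]] [0.02981066 0.         0.         0.         0.        ] [[-0.02788694  0.99321889 -0.11286525  0.37998414]
 [-0.99957186 -0.02870778 -0.00565378 -0.07644575]
 [-0.00885555  0.11265926  0.99359422  1.12899579]
 [ 0.          0.          0.          1.        ]]
wrist [[343.14916192   0.         314.76750586]
 [  0.         343.14916192 237.35440396]
 [  0.           0.           1.        ]] [0.0136669 0.        0.        0.        0.       ] [[ 0.30484828  0.91737708  0.25590393  0.25398843]
 [-0.95239875  0.29421212  0.07984898 -0.57391354]
 [-0.00203841 -0.2680644   0.96339884  0.37241529]
 [ 0.          0.          0.          1.        ]]
```

View pics/scene0.png

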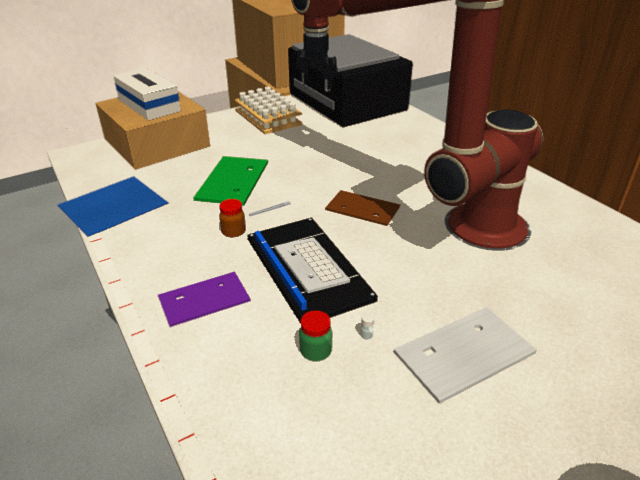

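View pics/top0.png

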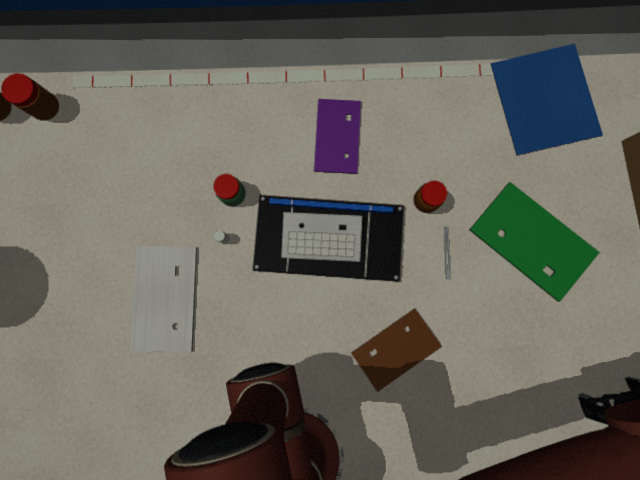

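View pics/wrist0.png

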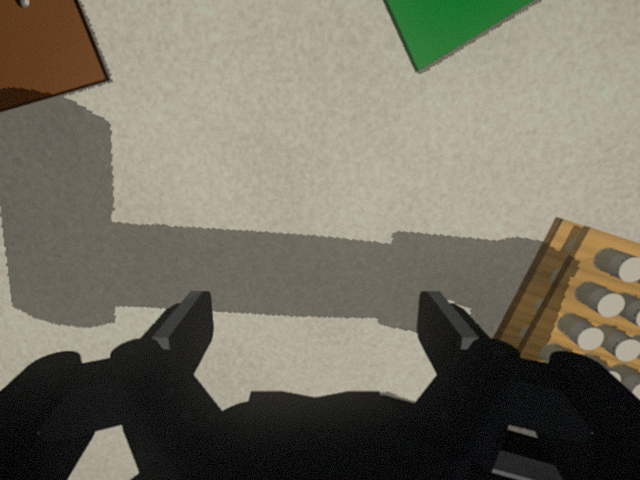

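Candidates: gridded plate on the stage, top (322,237); larger bare aluminium plate (166,298); brown (397,350), green (535,240) and purple (338,136) excluded; blue mat (547,98). I choose the gridded plate on the stage, the smaller one. Next is a close crop.

```bash
python3 - <<'E'
import cv2
a=cv2.imread("pics/top0.png")[185:290,245:415]; cv2.imwrite("pics/c1.png",cv2.resize(a,None,fx=4.7,fy=4.7,interpolation=cv2.INTER_CUBIC))
a=cv2.imread("pics/scene0.png")[210:325,240:385]; cv2.imwrite("pics/c2.png",cv2.resize(a,None,fx=5,fy=5,interpolation=cv2.INTER_CUBIC))
E
```

```text
(no output)
```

View pics/c1.png

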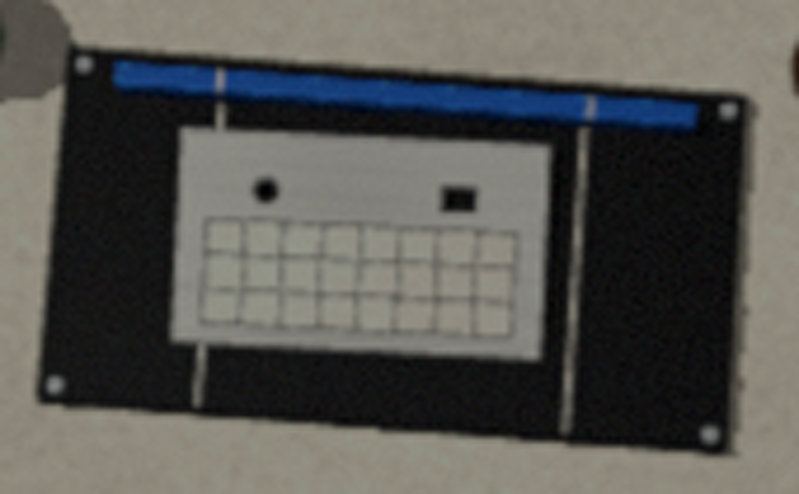

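View pics/c2.png

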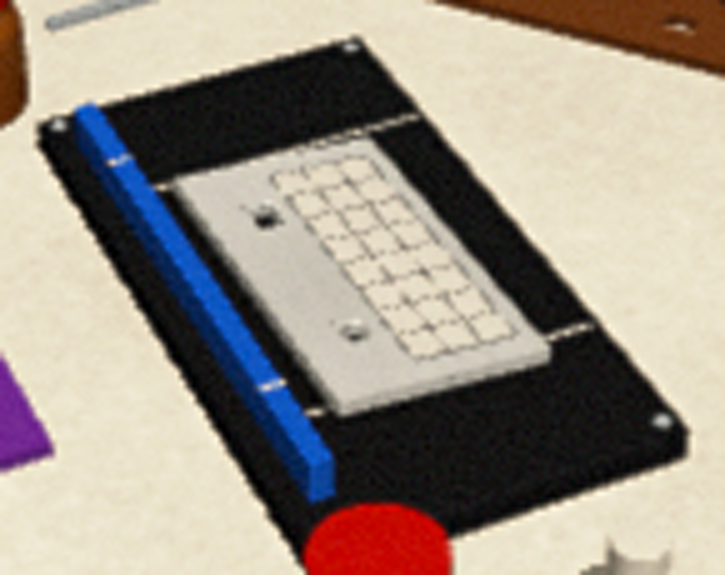

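The crops show the gridded plate, tilted, with the round hole at crop (265,190) and the oblong one at (459,199). It sits left (+y) of the white lines and short of the rail. Now fitting the stage and plate poses.

```bash
cat > h.py <<'E'
import numpy as np, cv2
from scipy.optimize import least_squares
from scipy.spatial.transform import Rotation as R
def proj(P,im):
    T=np.array(im["T"]); P=np.atleast_2d(P)
    c=(P-T[:3,3])@T[:3,:3]; c=c*[1,-1,-1]
    return cv2.projectPoints(c.reshape(-1,1,3),np.zeros(3),np.zeros(3),im["mtx"],im["D"])[0].reshape(-1,2)
def stage2w(p,P):
    x,y,a=p; c,s=np.cos(a),np.sin(a); P=np.atleast_2d(P).astype(float)
    return np.c_[x+c*P[:,0]-s*P[:,1], y+s*P[:,0]+c*P[:,1], P[:,2]]
def fit_stage(uv,P,im,p0=(.45,0,0)):
    f=lambda p:(proj(stage2w(p,P),im)-uv).ravel()
    r=least_squares(f,p0); return r.x,f(r.x).reshape(-1,2)
# plate: pose in stage (x,y,z,yaw,tilt about its y)
def plate2s(q,P):
    x,y,z,yaw,ti=q
    return R.from_euler('ZY',[yaw,ti]).apply(np.atleast_2d(P).astype(float))+[x,y,z]
E
cat > m0.py <<'E'
from h import *
from station import ctrl
cr=lambda a,f,o:(np.array(a,float)+.5)/f-.5+np.array(o)
top=ctrl.get_image("top"); sc=ctrl.get_image("scene")
mm=lambda l:np.array(l,float)/1000
S=mm([[80,180,20],[80,-180,20],[-110,-180,20],[-110,180,20],[-110,95,20],[-110,-95,20],[55.5,150,44],[55.5,-150,44]])
ut=cr([(70,47),(748,97),(733,452),(40,400),(198,408),(567,432),(112,87),(697,129)],4.7,(245,185))
p,e=fit_stage(ut,S,top); print("top",p,e.round(1).tolist())
S2=mm([[80,-180,20],[-110,-180,20],[-110,180,20],[-110,95,20],[-110,-95,20]])
us=cr([(40,125),(360,38),(688,433),(593,323),(419,116)],5,(240,210))
p2,e2=fit_stage(us,S2,sc); print("scene",p2,e2.round(1).tolist())
A=mm([[55,95,8],[55,-95,8],[-55,-95,8],[-55,95,8],[25,50,8],[25,-50,8]])
at=cr([(180,127),(551,143),(542,360),(170,342),(265,190),(459,199)],4.7,(245,185))
as_=cr([(342,405),(175,180),(374,138),(550,350),(354,330),(266,214)],5,(240,210))
t=np.radians(-6)
zf=lambda q,t: .020+55e-3*np.sin(-t)  # near edge on slab
full=lambda q:[q[0],q[1],zf(q,t),q[2],t]
for nm,pp,uv,im in(("top",p,at,top),("scene",p2,as_,sc)):
    f=lambda q:(proj(stage2w(pp,plate2s(full(q),A)),im)-uv).ravel()
    r=least_squares(f,[0,0,0]); print(nm,"plate mm,rad",(r.x*[1000,1000,1]).round(3),f(r.x).reshape(-1,2).round(1).tolist())
E
python3 m0.py
```

```text
top [ 0.53489177 -0.10114728 -0.1009597 ] [[-0.3, -0.7], [0.4, -1.3], [-0.5, 0.1], [-0.7, 0.4], [0.4, 1.2], [-0.2, 1.8], [0.9, -0.7], [0.0, -0.9]]
scene [ 0.53690673 -0.0988511  -0.11052669] [[-1.5, -0.6], [-0.3, -0.4], [-0.3, 0.1], [0.8, 0.3], [1.2, 0.1]]
top plate mm,rad [-15.888  18.377   0.026] [[0.4, 0.3], [-0.4, 0.4], [-0.5, -0.5], [0.4, -0.2], [0.2, 0.1], [0.0, -0.0]]
scene plate mm,rad [-18.615  17.344   0.028] [[-0.4, -0.4], [0.1, -0.4], [-0.5, 0.1], [0.2, 0.2], [0.4, 0.3], [0.2, 0.2]]
```

```bash
cat >> h.py <<'E'
SP=np.array([.536,-.100,-.105])
def goal(o,xyz,yaw=None,sp=SP):
    """xyz mm in stage frame -> (shift cm in tool, turn deg in tool)"""
    R0=R.from_rotvec(o["tool_rot"]); t=stage2w(sp,np.array([xyz])/1000)[0]
    a=sp[2]+(yaw or 0); X=np.array([np.cos(a),np.sin(a),0]); Z=np.array([0,0,-1.]); 
    R1=R.from_matrix(np.c_[X,np.cross(Z,X),Z])
    return (R0.inv().apply(t-o["tool_pos"])*100).round(2), np.degrees((R0.inv()*R1).as_rotvec()).round(2)
def here(o,sp=SP):
    d=np.array(o["tool_pos"])-[sp[0],sp[1],0]; c,s=np.cos(sp[2]),np.sin(sp[2])
    X=R.from_rotvec(o["tool_rot"]).as_matrix()
    return (np.array([c*d[0]+s*d[1],-s*d[0]+c*d[1],d[2]])*1000).round(1), "yaw",round(np.arctan2(X[1,0],X[0,0])-sp[2],4),"F",np.round(o["contact_force"],1),"t",o["t"],"open",o["opening"]
E
python3 -c "
from h import *
from station import ctrl
o=ctrl.get_obs();print(here(o),goal(o,[-100,18,60]))"
```

```text
(array([-291.8, -528.4,  230.7]), 'yaw', np.float64(0.4148), 'F', array([-0.8, -0.8, -0.4]), 't', 0.25, 'open', 0.08566572937843472) (array([ 39.57, -42.27,  17.11]), array([-6.000e-02,  1.000e-02,  2.377e+01]))
```

Request:
{"op": "play_rows", "data": {
  "motion": [
    [[-1, 39.6, -42.3, 5, 0, 0, 23.8], [-1, 39.6, -42.3, 5, 0, 0, 23.8], [-1, 39.6, -42.3, 5, 0, 0, 23.8], [-1, 39.6, -42.3, 5, 0, 0, 23.8], [-1, 39.6, -42.3, 5, 0, 0, 23.8], [-1, 39.6, -42.3, 5, 0, 0, 23.8], [-1, 39.6, -42.3, 5, 0, 0, 23.8], [-1, 39.6, -42.3, 5, 0, 0, 23.8], [-1, 39.6, -42.3, 5, 0, 0, 23.8], [-1, 39.6, -42.3, 5, 0, 0, 23.8], [-1, 39.6, -42.3, 5, 0, 0, 23.8], [-1, 39.6, -42.3, 12, 0, 0, 23.8], [-1, 39.6, -42.3, 17, 0, 0, 23.8], [-1, 39.6, -42.3, 17, 0, 0, 23.8], [-1, 39.6, -42.3, 17, 0, 0, 23.8]]
  ]
}}

```text
t: 2.12
tool_pos: [0.4399, -0.0724, 0.0633]
tool_rot: [-3.137, 0.168, -0.004]
contact_force: [-0.1, -0.9, 0.6]
opening: 0.0858
```

```bash
cat > look.py <<'E'
import sys
from h import *
from station import ctrl
n=sys.argv[1]
print(here(ctrl.get_obs()))
for c in sys.argv[2:]:
    im=ctrl.get_image(c)["color"][:,:,::-1]
    if c=="top": im=cv2.resize(im[185:290,245:415],None,fx=4.7,fy=4.7,interpolation=cv2.INTER_CUBIC)
    if c=="scene": im=cv2.resize(im[210:325,240:385],None,fx=5,fy=5,interpolation=cv2.INTER_CUBIC)
    cv2.imwrite(f"pics/{n}_{c}.png",im)
E
python3 look.py a wrist scene
```

```text
(array([-98.5,  17.4,  63.3]), 'yaw', np.float64(-0.0018), 'F', array([-0.1, -0.9,  0.6]), 't', 2.125, 'open', 0.08578762692740156)
```

View pics/a_wrist.png

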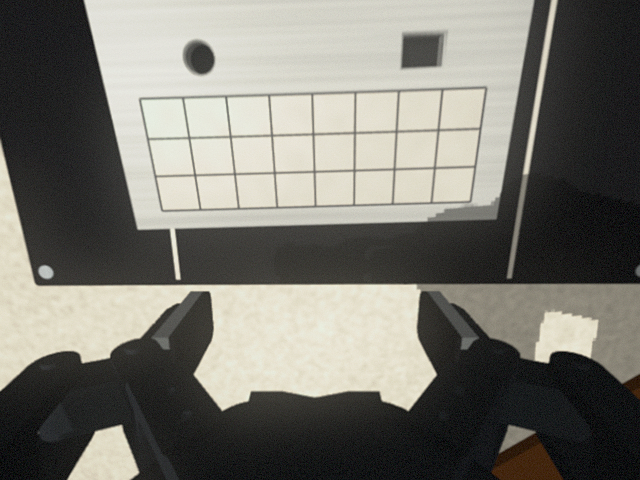

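View pics/a_scene.png

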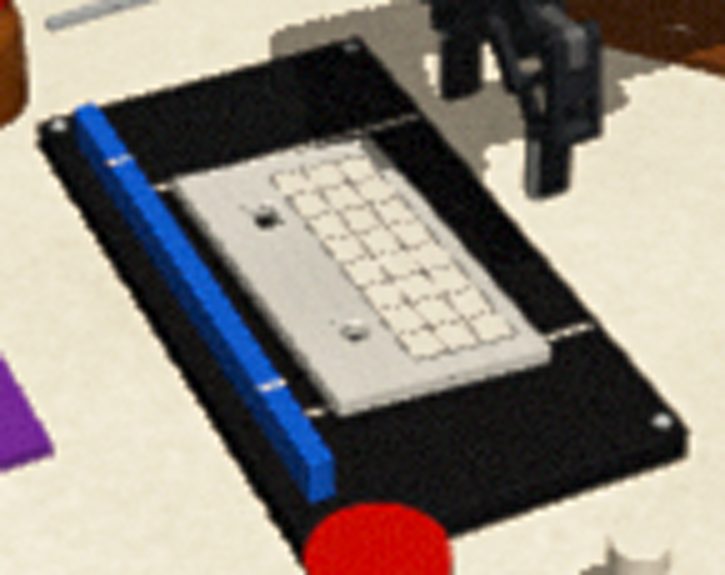

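The wrist view shows the plate well: its near corners are at (137,229) and (497,218), the holes at (199,57) and (423,50), and the slab's near edge on row 284. I'll refine the poses from this view.

```bash
cat > mw.py <<'E'
from h import *
from station import ctrl
im=ctrl.get_image("wrist")
mm=lambda l:np.array(l,float)/1000
S=mm([[-110,180,20],[-110,95,20],[-110,-95,20]])
uv=np.array([(36,284),(178,283),(510,283)],float)
# line end rows extrapolated to slab edge
p,e=fit_stage(uv,S,im,SP); print("wrist stage",p.round(4),e.round(1).tolist())
A=mm([[-55,-95,8],[-55,95,8],[25,50,8],[25,-50,8]])
a=np.array([(497,218),(137,229),(199,57),(423,50)],float)
for sp in(p,SP):
    f=lambda q:(proj(stage2w(sp,plate2s([q[0],q[1],.02+.055*np.sin(.105),q[2],-.105],A)),im)-a).ravel()
    r=least_squares(f,[0,0,0]);print((r.x*[1e3,1e3,1]).round(3),f(r.x).reshape(-1,2).round(1).tolist())
print(here(ctrl.get_obs(),p))
for z in(.02,.033,.063,.076):
  print(z,[proj(stage2w([*ctrl.get_obs()["tool_pos"][:2],-.105],[[.011,s*.0425,z]]),im).round(0).tolist() for s in(1,-1)])
E
python3 mw.py
```

```text
wrist stage [ 0.536  -0.0995 -0.1036] [[-1.1, -0.1], [4.0, 0.1], [-2.8, -0.6]]
[-16.72   18.078   0.028] [[-2.1, -0.6], [1.7, -0.8], [0.7, 0.6], [-0.3, -0.0]]
[-16.752  18.59    0.03 ] [[-2.1, -0.6], [1.7, -0.8], [0.7, 0.6], [-0.3, -0.0]]
(array([-97.4,  17.2,  64.4]), 'yaw', np.float64(-0.0024), 'F', array([-0.1,  0.3,  0.2]), 't', 2.275, 'open', 0.0854050399395766)
0.02 [[[240.0, 244.0]], [[390.0, 244.0]]]
0.033 [[[235.0, 251.0]], [[395.0, 251.0]]]
0.063 [[[220.0, 271.0]], [[410.0, 271.0]]]
0.076 [[[211.0, 283.0]], [[419.0, 282.0]]]
```

Request:
{"op": "play_rows", "data": {
  "motion": [
    [[-1, 0, 0, 3.5, 0, 0, 0], [-1, 0, 0, 5.1, 0, 0, 0], [-1, 0, 0, 5.1, 0, 0, 0], [-1, 0, 0, 5.1, 0, 0, 0]]
  ]
}}

```text
t: 2.78
tool_pos: [0.442, -0.0726, 0.0145]
tool_rot: [3.136, -0.166, 0.011]
contact_force: [1.5, -0.2, 0.4]
opening: 0.0853
```

```bash
python3 look.py b scene wrist
```

```text
(array([-96.4,  17.4,  14.5]), 'yaw', np.float64(-0.001), 'F', array([ 1.5, -0.2,  0.4]), 't', 2.775, 'open', 0.08532728726383806)
```

View pics/b_scene.png

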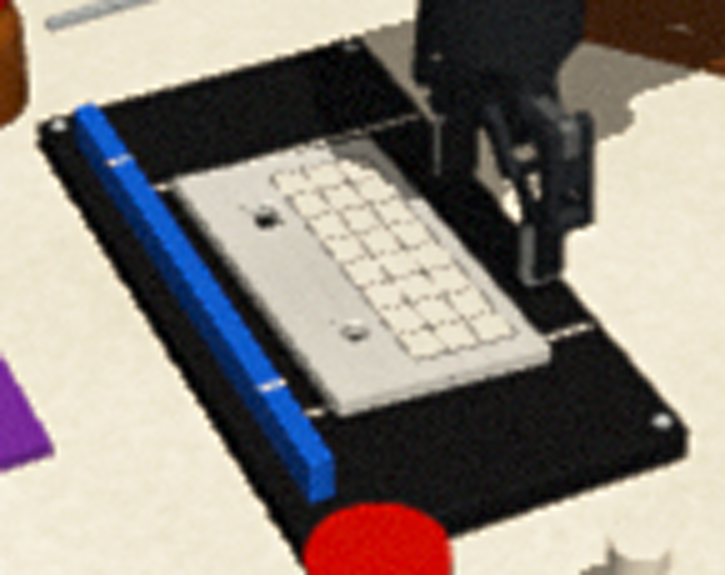

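View pics/b_wrist.png

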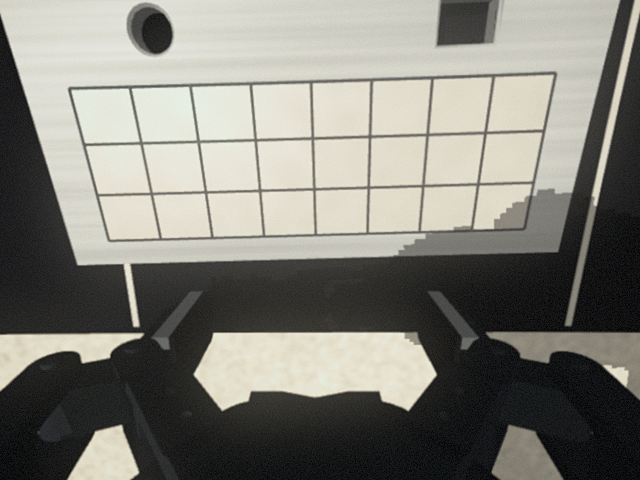

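Request:
{"op": "play_rows", "data": {
  "motion": [
    [[-1, 0, 0, 0.3, 0, 0, 0], [-1, 0, 0, 0.3, 0, 0, 0]]
  ]
}}

```text
t: 3.12
tool_pos: [0.4423, -0.0727, 0.0118]
tool_rot: [3.136, -0.166, 0.012]
contact_force: [-0.2, 0.1, 0.8]
opening: 0.0853
```

Request:
{"op": "play_rows", "data": {
  "motion": [
    [[-1, 0, 0, 0.2, 0, 0, 0], [-1, 0, 0, 0.2, 0, 0, 0]]
  ]
}}

```text
t: 3.38
tool_pos: [0.4421, -0.0726, 0.0096]
tool_rot: [3.136, -0.166, 0.011]
contact_force: [-0.1, 0.0, -0.8]
opening: 0.0853
```

Request:
{"op": "play_rows", "data": {
  "motion": [
    [[-1, 0.7, 0, 0, 0, 0, 0], [-1, 1.0, 0, 0, 0, 0, 0], [-1, 1.2, 0, 0, 0, 0, 0], [-1, 1.4, 0, 0, 0, 0, 0], [-1, 1.6, 0, 0, 0, 0, 0], [-1, 1.8, 0, 0, 0, 0, 0], [-1, 2.0, 0, 0, 0, 0, 0], [-1, 2.2, 0, 0, 0, 0, 0], [-1, 2.4, 0, 0, 0, 0, 0]]
  ]
}}

```text
t: 4.5
tool_pos: [0.466, -0.0752, 0.0095]
tool_rot: [3.136, -0.166, 0.011]
contact_force: [-3.0, 0.6, -1.3]
opening: 0.0852
```

```bash
python3 look.py c scene wrist
```

```text
(array([-72.2,  17.4,   9.5]), 'yaw', np.float64(-0.001), 'F', array([-3. ,  0.6, -1.3]), 't', 4.5, 'open', 0.08515366664412809)
```

View pics/c_wrist.png

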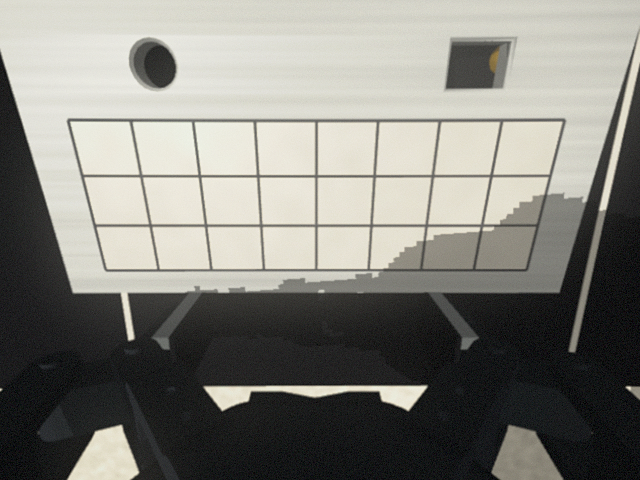

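View pics/c_scene.png

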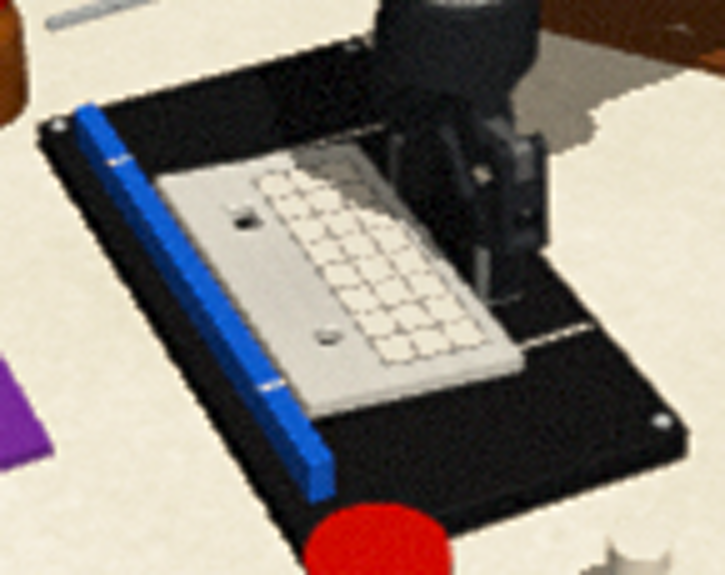

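Request:
{"op": "play_rows", "data": {
  "motion": [
    [[-1, 0.2, 0, 0, 0, 0, 0], [-1, 0.35, 0, 0, 0, 0, 0], [-1, 0.5, 0, 0, 0, 0, 0], [-1, 0.5, 0, 0, 0, 0, 0]]
  ]
}}

```text
t: 5.1
tool_pos: [0.4706, -0.0758, 0.0096]
tool_rot: [3.136, -0.166, 0.009]
contact_force: [-4.7, -0.0, 1.4]
opening: 0.0852
```

```bash
python3 look.py d wrist
```

```text
(array([-67.6,  17.3,   9.6]), 'yaw', np.float64(-0.0007), 'F', array([-4.7, -0. ,  1.4]), 't', 5.1, 'open', 0.08517340082151974)
```

View pics/d_wrist.png

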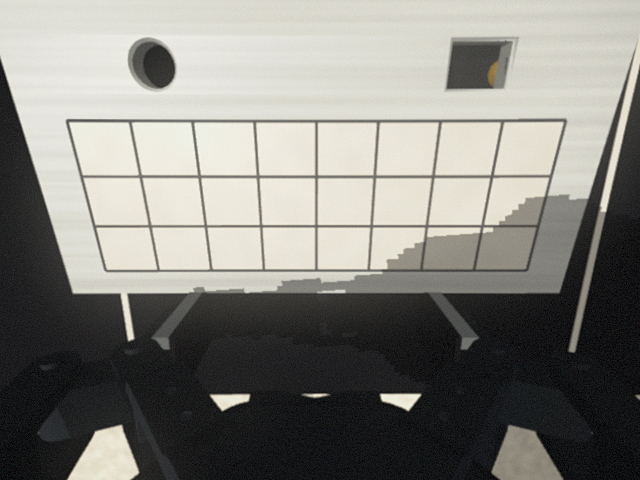

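Request:
{"op": "play_rows", "data": {
  "motion": [
    [[-1, 0.15, 0, 0, 0, 0, 0], [-1, 0.25, 0, 0, 0, 0, 0], [-1, 0.25, 0, 0, 0, 0, 0]]
  ]
}}

```text
t: 5.52
tool_pos: [0.4708, -0.0758, 0.0094]
tool_rot: [3.136, -0.165, -0.002]
contact_force: [-12.2, 0.3, 7.1]
opening: 0.0854
```

Request:
{"op": "play_rows", "data": {
  "motion": [
    [[-1, 0.15, 0, 0, 0, 0, 0], [-1, 0.25, 0, 0, 0, 0, 0], [-1, 0.25, 0, 0, 0, 0, 0]]
  ]
}}

```text
t: 5.9
tool_pos: [0.4707, -0.0758, 0.0093]
tool_rot: [3.137, -0.164, -0.014]
contact_force: [-14.4, 0.2, 9.8]
opening: 0.0855
```

```bash
python3 look.py e wrist scene
```

```text
(array([-67.5,  17.2,   9.3]), 'yaw', np.float64(0.0005), 'F', array([-14.4,   0.2,   9.8]), 't', 5.9, 'open', 0.08550258345912307)
```

View pics/e_wrist.png

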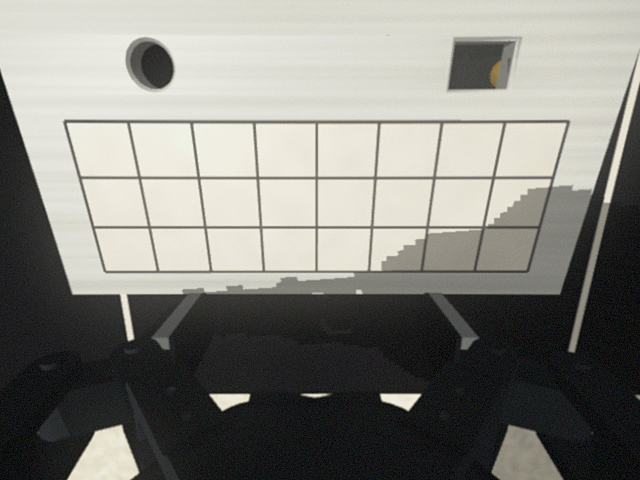

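View pics/e_scene.png

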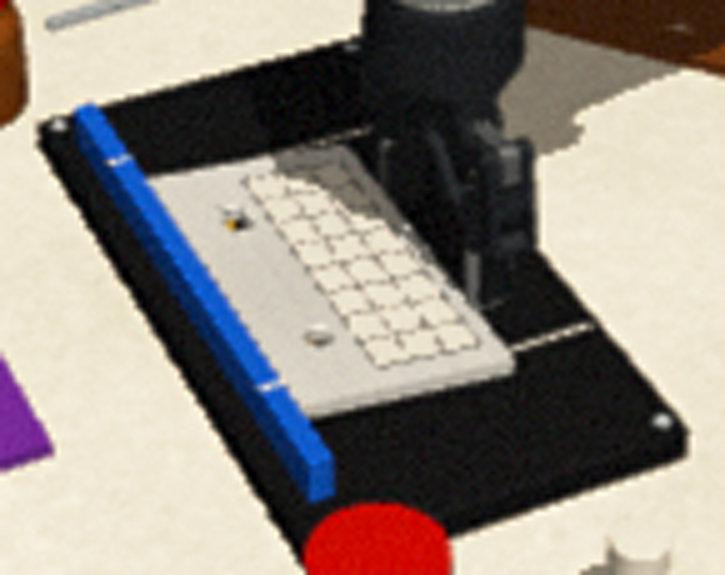

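The plate is flush against the rail: the force rose to 14 N while the position stayed put. Backing off to go to its left end with shut fingers.

```bash
python3 -c "
from h import *
from station import ctrl
o=ctrl.get_obs();
for g in([-85,17,12],[-85,17,90],[5,150,90],[5,150,26]): print(goal(o,g))"
```

```text
(array([-1.75,  0.02, -0.25]), array([0.07, 0.5 , 0.03]))
(array([-1.82,  0.03, -8.05]), array([0.07, 0.5 , 0.03]))
(array([  7.18, -13.26,  -8.15]), array([0.07, 0.5 , 0.03]))
(array([  7.24, -13.27,  -1.75]), array([0.07, 0.5 , 0.03]))
```

Request:
{"op": "play_rows", "data": {
  "motion": [
    [[-1, -1.5, 0, 0, 0, 0.5, 0], [-1, -1.8, 0, -0.3, 0, 0.5, 0], [1, -1.8, 0, -4, 0, 0.5, 0], [1, -1.8, 0, -8, 0, 0.5, 0], [1, 2, -6, -8.1, 0, 0.5, 0], [1, 5, -10, -8.1, 0, 0.5, 0], [1, 7.2, -13.3, -8.1, 0, 0.5, 0], [1, 7.2, -13.3, -8.1, 0, 0.5, 0], [1, 7.2, -13.3, -5, 0, 0.5, 0], [1, 7.2, -13.3, -2, 0, 0.5, 0], [1, 7.2, -13.3, -1.8, 0, 0.5, 0], [1, 7.2, -13.3, -1.8, 0, 0.5, 0]]
  ],
  "newtons": 40
}}

```text
t: 7.5
tool_pos: [0.557, 0.0485, 0.0276]
tool_rot: [3.136, -0.165, 0.002]
contact_force: [-0.0, 0.4, 0.0]
opening: 0.0001
```

```bash
python3 look.py f wrist scene top
```

```text
(array([  5.3, 149.9,  27.6]), 'yaw', np.float64(-0.0001), 'F', array([-0. ,  0.4,  0. ]), 't', 7.5, 'open', 0.0001072926950599731)
```

View pics/f_wrist.png

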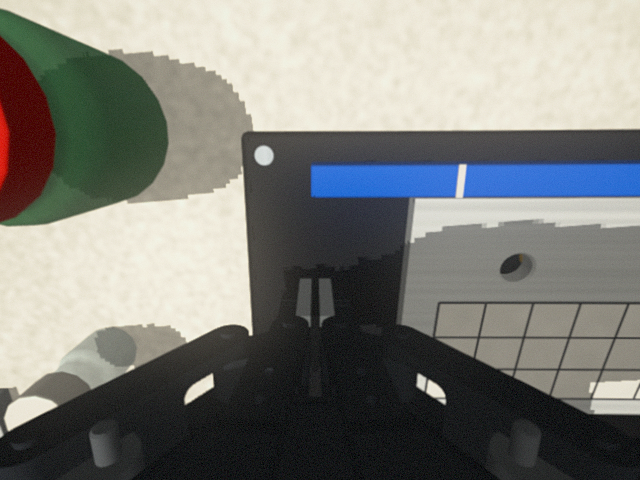

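View pics/f_scene.png

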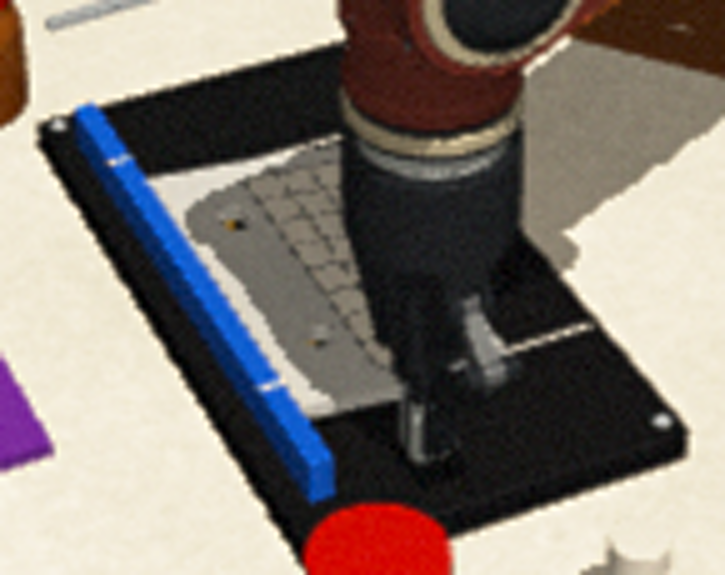

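View pics/f_top.png

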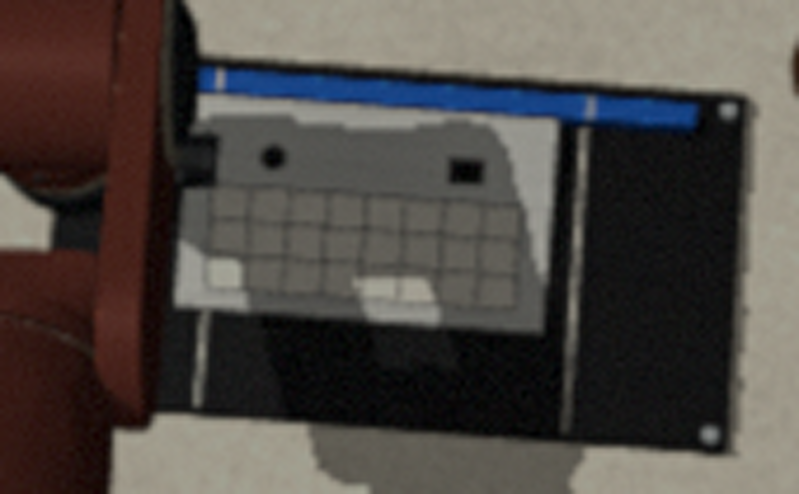

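```bash
cat > mt.py <<'E'
from h import *
from station import ctrl
import sys,json
im=ctrl.get_image("top")
u=(np.array(json.loads(sys.argv[1]),float)+.5)/4.7-.5+[245,185]
A=np.array(json.loads(sys.argv[2]),float)/1000
t=float(sys.argv[3]) if len(sys.argv)>3 else .105
SPT=[.5349,-.1011,-.1035]
f=lambda q:(proj(stage2w(SPT,plate2s([q[0],q[1],.02+.055*np.sin(t),q[2],-t],A)),im)-u).ravel()
r=least_squares(f,[0,0,0]);print((r.x*[1e3,1e3,1]).round(3),f(r.x).reshape(-1,2).round(1).tolist())
E
python3 mt.py "[[560,118],[545,333],[273,157],[466,171]]" "[[55,-95,8],[-55,-95,8],[25,50,8],[25,-50,8]]"
```

```text
[1.8300e-01 1.5694e+01 4.0000e-03] [[-0.3, 0.2], [-0.3, -0.3], [0.3, 0.1], [0.3, -0.0]]
```

Request:
{"op": "play_rows", "data": {
  "motion": [
    [[1, 0, 0, 0.4, 0, 0, 0], [1, 0, 1.2, 0.4, 0, 0, 0], [1, 0, 1.8, 0.4, 0, 0, 0], [1, 0, 2.0, 0.4, 0, 0, 0], [1, 0, 2.2, 0.4, 0, 0, 0], [1, 0, 2.4, 0.4, 0, 0, 0], [1, 0, 2.6, 0.4, 0, 0, 0], [1, 0, 2.8, 0.4, 0, 0, 0], [1, 0, 2.9, 0.4, 0, 0, 0], [1, 0, 3.0, 0.4, 0, 0, 0]]
  ]
}}

```text
t: 8.95
tool_pos: [0.5544, 0.019, 0.0242]
tool_rot: [3.136, -0.164, 0.005]
contact_force: [-0.2, 1.6, -0.9]
opening: -0.0002
```

```bash
python3 look.py g wrist top
```

```text
(array([  5.8, 120.3,  24.2]), 'yaw', np.float64(0.0004), 'F', array([-0.2,  1.6, -0.9]), 't', 8.95, 'open', -0.0002085907781310754)
```

View pics/g_wrist.png

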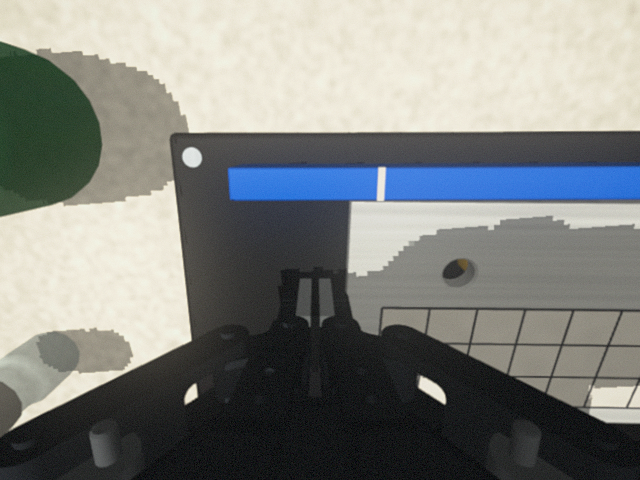

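View pics/g_top.png

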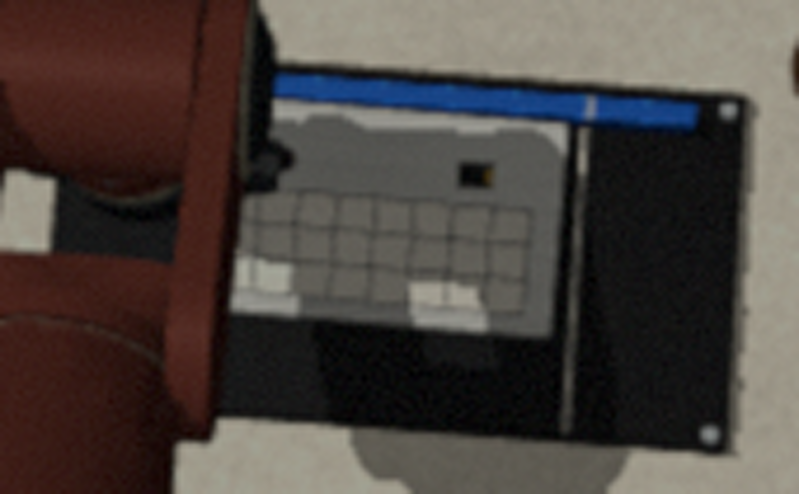

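```bash
python3 mt.py "[[570,124],[553,338],[476,175],[231,311]]" "[[55,-95,8],[-55,-95,8],[25,-50,8],[-55,78,8]]"
```

```text
[-1.765e+00  9.006e+00  5.000e-03] [[0.2, -0.1], [0.7, -0.4], [0.9, 0.1], [-1.8, 0.4]]
```

Request:
{"op": "play_rows", "data": {
  "motion": [
    [[1, 0, 0.2, 0, 0, 0, 0], [1, 0, 0.35, 0, 0, 0, 0], [1, 0, 0.5, 0, 0, 0, 0], [1, 0, 0.6, 0, 0, 0, 0]]
  ]
}}

```text
t: 9.6
tool_pos: [0.5539, 0.0128, 0.0243]
tool_rot: [3.136, -0.164, 0.005]
contact_force: [-0.4, 1.5, 1.3]
opening: 0.0002
```

```bash
python3 look.py i wrist top
```

```text
(array([  5.9, 114. ,  24.3]), 'yaw', np.float64(0.0002), 'F', array([-0.4,  1.5,  1.3]), 't', 9.6, 'open', 0.0001746089439291559)
```

View pics/i_wrist.png

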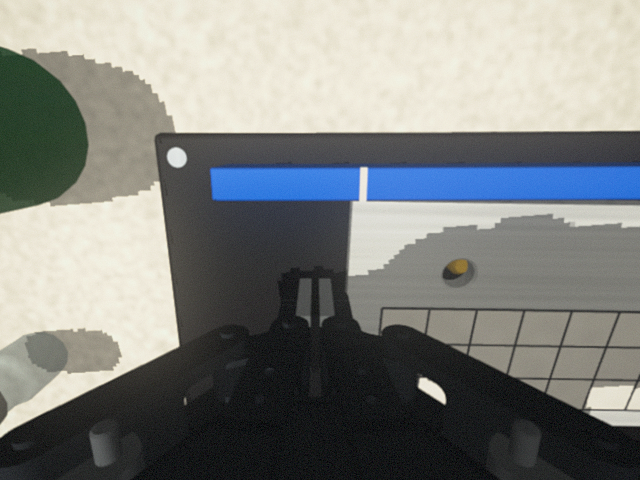

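View pics/i_top.png

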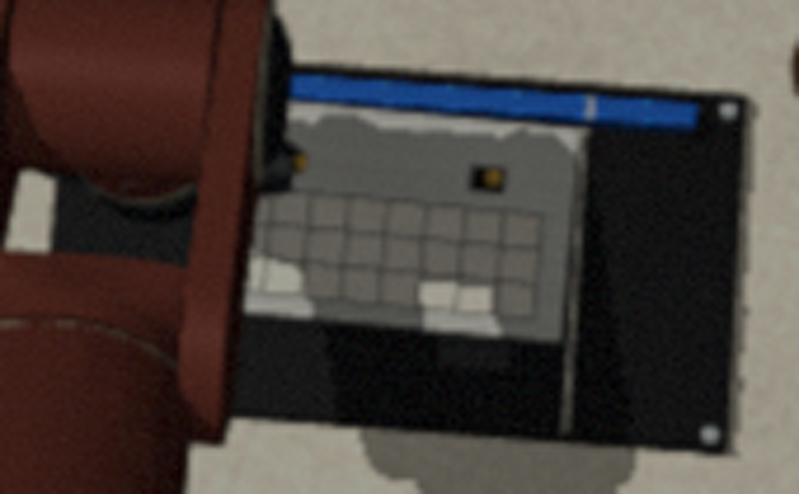

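Request:
{"op": "play_rows", "data": {
  "motion": [
    [[1, 0, 0.1, 0, 0, 0, 0], [1, 0, 0.2, 0, 0, 0, 0], [1, 0, 0.25, 0, 0, 0, 0]]
  ]
}}

```text
t: 10.07
tool_pos: [0.5535, 0.0098, 0.0243]
tool_rot: [3.135, -0.164, 0.004]
contact_force: [0.3, 0.7, -0.2]
opening: -0.0001
```

```bash
python3 look.py j wrist top
```

```text
(array([  5.9, 111. ,  24.3]), 'yaw', np.float64(0.0003), 'F', array([ 0.3,  0.7, -0.2]), 't', 10.075, 'open', -8.339363603480709e-05)
```

View pics/j_wrist.png

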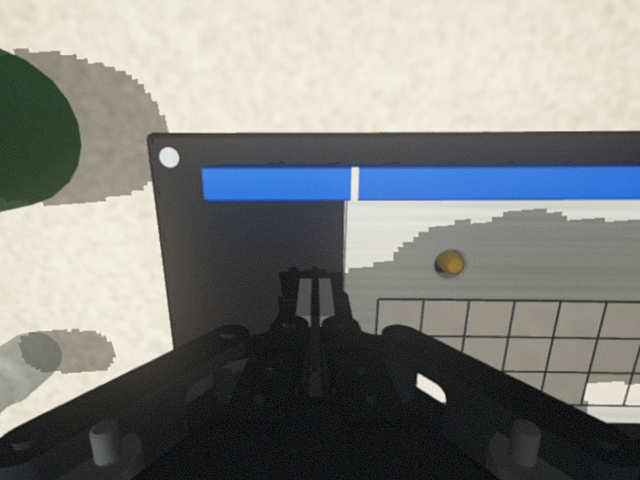

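View pics/j_top.png

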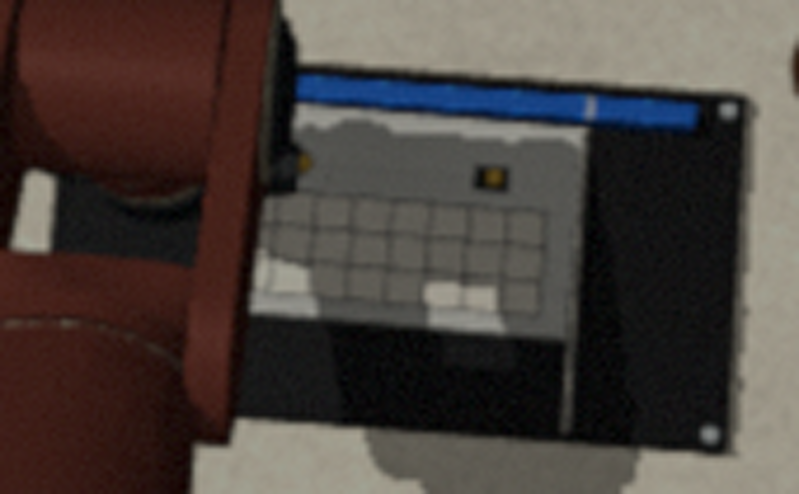

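The plate seems to have dropped: the pin now fills the round hole at wrist (450,262), and the grid has shifted lower in perspective. Retreating to check.

Request:
{"op": "play_rows", "data": {
  "motion": [
    [[1, 0, -1, 0, 0, 0, 0], [1, 0, -1.8, -0.5, 0, 0, 0], [1, 0, -1.8, -4, 0, 0, 0], [1, 0, -1.8, -9, 0, 0, 0], [1, -5, 2, -13, 0, 0, 0], [1, -10, 6, -13, 0, 0, 0], [1, -13, 10, -13, 0, 0, 0], [1, -13, 11, -13, 0, 0, 0], [1, -13, 11, -13, 0, 0, 0]]
  ]
}}

```text
t: 11.3
tool_pos: [0.4129, -0.0858, 0.1548]
tool_rot: [3.135, -0.166, 0.007]
contact_force: [0.2, 0.3, 0.0]
opening: -0.0002
```

```bash
python3 look.py k wrist top scene
```

```text
(array([-123.9,    1.2,  154.8]), 'yaw', np.float64(-0.0008), 'F', array([0.2, 0.3, 0. ]), 't', 11.3, 'open', -0.00019730291653253634)
```

View pics/k_wrist.png

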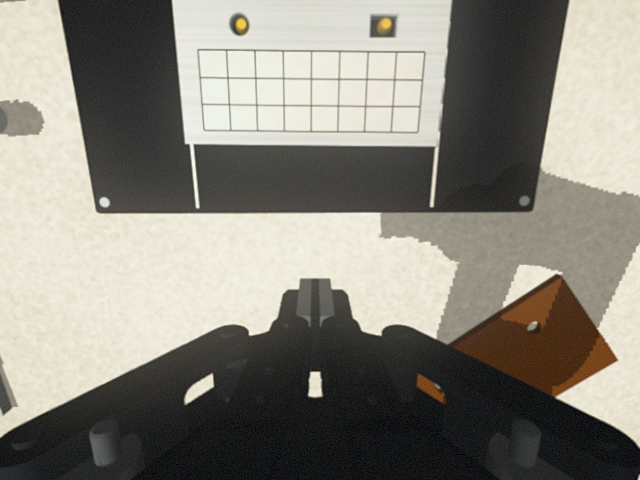

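View pics/k_top.png

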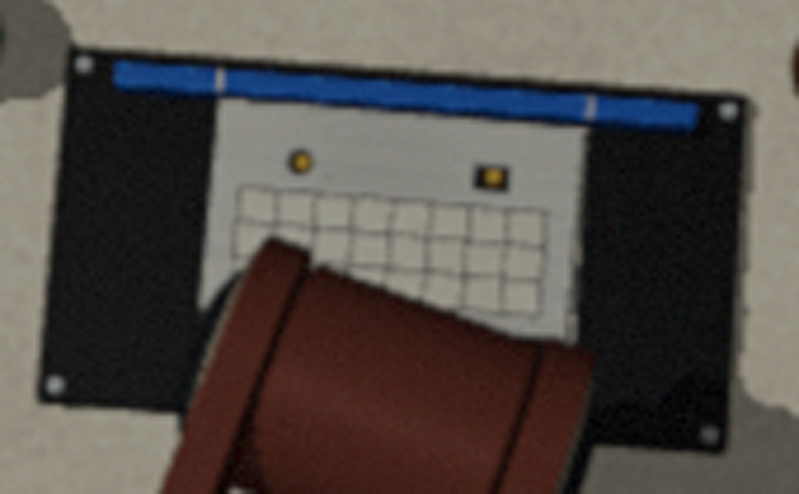

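View pics/k_scene.png

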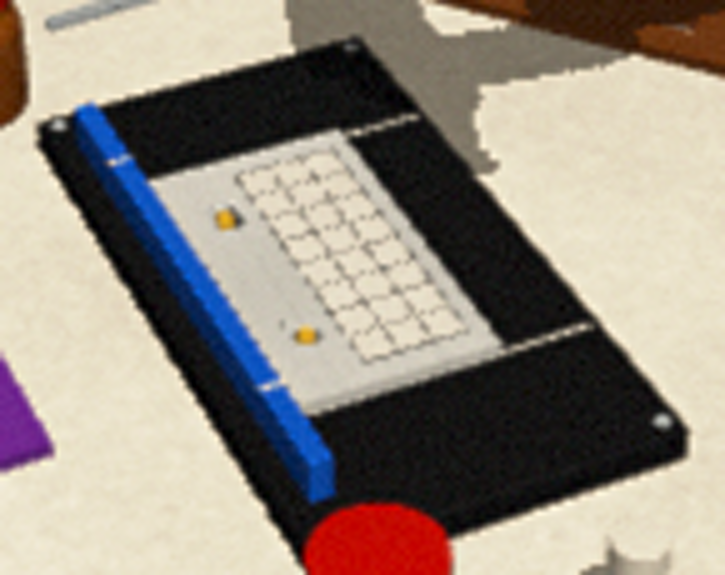

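Both pins now show in both holes, and the ends meet the white lines. A numeric check of flatness follows.

```bash
python3 - <<'E'
import cv2
a=cv2.imread("pics/k_wrist.png")[0:160,160:460]; cv2.imwrite("pics/k1.png",cv2.resize(a,None,fx=2.6,fy=2.6,interpolation=cv2.INTER_CUBIC))
from h import *
from station import ctrl
o=ctrl.get_obs()
sc=ctrl.get_image("scene")
cr=lambda a:(np.array(a,float)+.5)/5-.5+[240,210]
SPS=[.5369,-.0989,-.1075]
# predicted scene crop positions for seated vs tilted
A=np.array([[-55,95,8],[-55,-95,8],[55,95,8],[55,-95,8],[25,50,8],[25,-50,8]])/1e3
for t in(0,.03,.105):
    P=stage2w(SPS,plate2s([0,0,.02+.055*np.sin(t),0,-t],A)); print(t,((proj(P,sc)-[240,210]+.5)*5-.5).round(0).tolist())
P=stage2w(SPS,[[.025,.05,.029],[.025,-.05,.029]]);print("pins",((proj(P,sc)-[240,210]+.5)*5-.5).round(0).tolist())
E
```

```text
0 [[495.0, 344.0], [329.0, 130.0], [279.0, 411.0], [132.0, 185.0], [300.0, 335.0], [220.0, 218.0]]
0.03 [[495.0, 343.0], [330.0, 130.0], [279.0, 405.0], [132.0, 180.0], [300.0, 331.0], [220.0, 214.0]]
0.105 [[496.0, 343.0], [330.0, 130.0], [281.0, 391.0], [132.0, 166.0], [301.0, 321.0], [221.0, 204.0]]
pins [[300.0, 333.0], [220.0, 217.0]]
```

View pics/k1.png

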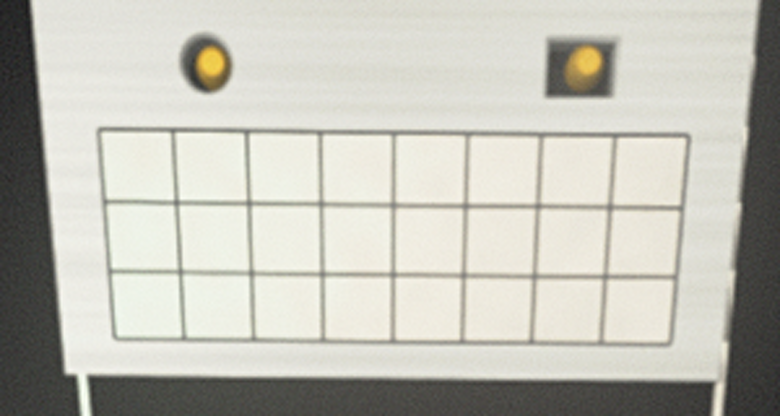

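```bash
cat > mf.py <<'E'
from h import *
from station import ctrl
im=ctrl.get_image("wrist")
c=lambda l:(np.array(l,float)+.5)/2.6-.5+[160,0]
S=np.array([[-110,180,20],[-110,-180,20],[25,50,29],[25,-50,29]])/1e3
us=np.r_[[(97,211),(533,212)],c([(211,62),(589,61)])]
p,e=fit_stage(us,S,im,SP);print("stage",p.round(4),e.round(1).tolist())
A=np.array([[-55,95,8],[-55,-95,8],[25,50,8],[25,-50,8]])/1e3
u=c([(66,374),(718,381),(206,63),(581,67)])
for t in(0,.03,.06,.1,None):
  g=lambda q:[q[0],q[1],.02+.055*np.sin(q[3] if t is None else t),q[2],-(q[3] if t is None else t)]
  f=lambda q:(proj(stage2w(p,plate2s(g(q),A)),im)-u).ravel()
  r=least_squares(f,[0,0,0,0.]);print(t,(r.x*[1e3,1e3,1,1]).round(3),f(r.x).reshape(-1,2).round(1).tolist())
E
python3 mf.py
```

```text
stage [ 0.533  -0.0968 -0.102 ] [[-3.5, 2.5], [2.0, 0.9], [0.5, -1.0], [0.8, -0.7]]
0 [-1.028  2.319 -0.01   0.   ] [[-0.8, 0.3], [0.5, -0.0], [-0.3, -0.1], [0.5, 0.0]]
0.03 [-1.218  2.306 -0.01   0.   ] [[-0.7, 0.8], [0.5, 0.6], [-0.9, -0.5], [1.2, -0.4]]
0.06 [-1.42   2.293 -0.01   0.   ] [[-0.7, 1.3], [0.5, 1.1], [-1.6, -0.9], [1.8, -0.8]]
0.1 [-1.706  2.276 -0.01   0.   ] [[-0.6, 1.9], [0.4, 1.7], [-2.6, -1.3], [2.7, -1.2]]
None [-0.975  2.323 -0.01  -0.009] [[-0.8, 0.1], [0.6, -0.2], [-0.1, 0.1], [0.3, 0.1]]
```

Request:
{"op": "play_rows", "data": {
  "motion": [
    [[1, 4, 0, 0, 0, 0, 0], [1, 7, 0, 0, 0, 0, 0], [1, 7, 0, 0, 0, 0, 0], [1, 7, 0, 0, 0, 0, 0]]
  ]
}}

```text
t: 12.05
tool_pos: [0.4822, -0.0914, 0.1536]
tool_rot: [3.136, -0.16, 0.001]
contact_force: [-0.5, -0.4, 0.2]
opening: -0.0
```

```bash
python3 look.py l wrist
```

```text
(array([-54.4,   2.9, 153.6]), 'yaw', np.float64(0.003), 'F', array([-0.5, -0.4,  0.2]), 't', 12.05, 'open', -3.696339465255449e-05)
```

View pics/l_wrist.png

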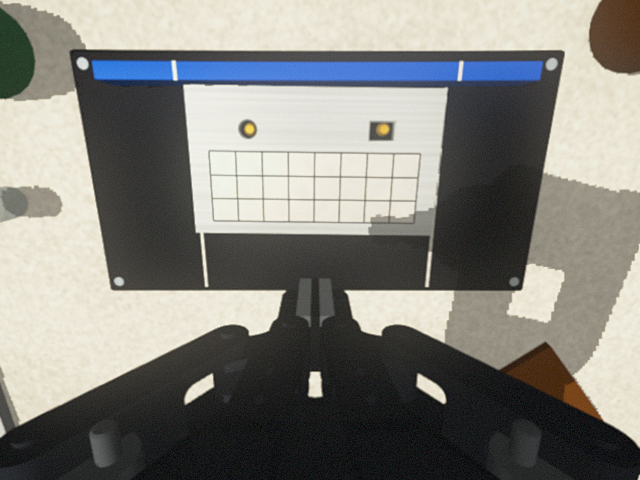

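The whole stage is in view, with the plate at (185-447, 86-235) and the pins at (249,129) and (383,129). One full fit, with tilt left free.

```bash
python3 - <<'E'
import cv2
a=cv2.imread("pics/l_wrist.png")[40:250,165:465]; cv2.imwrite("pics/l1.png",cv2.resize(a,None,fx=2.6,fy=2.6,interpolation=cv2.INTER_CUBIC))
E
```

```text
(no output)
```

View pics/l1.png

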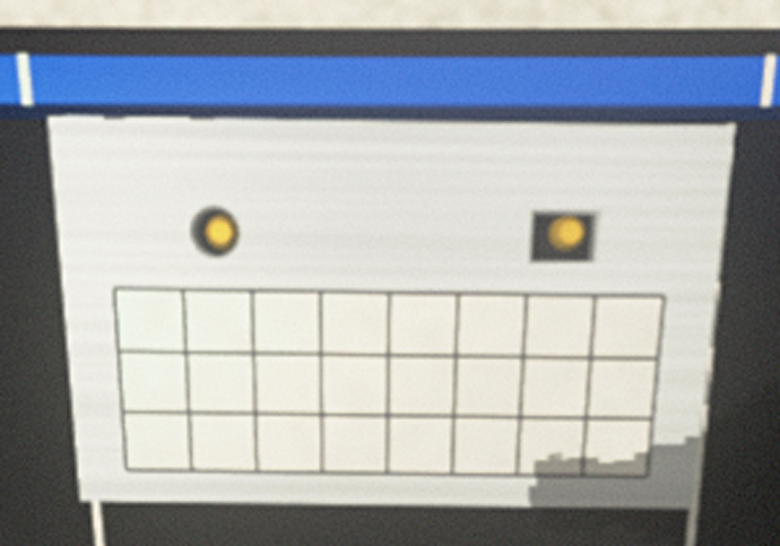

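```bash
cat > mf2.py <<'E'
from h import *
from station import ctrl
im=ctrl.get_image("wrist")
c=lambda l:(np.array(l,float)+.5)/2.6-.5+[165,40]
S=np.array([[80,180,20],[80,-180,20],[-110,-180,20],[-110,180,20],[25,50,29],[25,-50,29]])/1e3
us=np.r_[[(71,51),(564,51),(522,289),(111,290)],c([(220,232),(567,233)])]
# free 6dof small camera correction: solve stage in full pose
A=np.array([[-55,95,8],[-55,-95,8],[55,95,8],[55,-95,8],[25,50,8],[25,-50,8]])/1e3
u=c([(80,500),(694,509),(48,117),(736,123),(215,231),(564,237)])
def W(q,P): return R.from_rotvec([q[3],q[4],q[5]]).apply(P)+q[:3]
fs=lambda q:(proj(W(q,S),im)-us).ravel()
s=least_squares(fs,[*SP[:2],0,0,0,SP[2]]); print(s.x.round(4),s.fun.reshape(-1,2).round(1).tolist())
f=lambda q:(proj(W(s.x,R.from_euler('ZYX',q[3:]).apply(A)+q[:3]),im)-u).ravel()
r=least_squares(f,[0,0,.02,0,0,0]);print("free x y z yaw tilt roll",(r.x*[1e3]*3 if 0 else np.r_[r.x[:3]*1e3,r.x[3:]]).round(3),r.fun.reshape(-1,2).round(1).tolist())
E
python3 mf2.py
```

```text
[ 0.5322 -0.098  -0.0043 -0.0037  0.008  -0.102 ] [[-0.2, -0.6], [-0.8, -1.2], [-0.4, 1.5], [0.7, 0.2], [0.8, 0.4], [0.0, -0.0]]
free x y z yaw tilt roll [-4.3100e-01  1.7890e+00  2.4755e+01 -1.2000e-02 -4.0000e-03 -1.3000e-02] [[0.2, 0.0], [0.0, 0.2], [0.0, -0.3], [-0.2, 0.1], [-0.2, 0.4], [0.1, -0.3]]
```

It reads flat, with tilt about 0.00 rad, but the round hole sits about 1.5 mm to +y, at the edge of its play. One gentle 1.5 mm nudge will centre it and make sure nothing hangs on a taper.

```bash
python3 -c "
from h import *
from station import ctrl
o=ctrl.get_obs();
for g in([5,130,110],[5,130,26],[5,113,24],[5,109.5,24]): print(goal(o,g))"
```

```text
(array([  5.98, -12.73,   4.38]), array([ 0.09, -0.1 ,  0.14]))
(array([  5.97, -12.74,  12.78]), array([ 0.09, -0.1 ,  0.14]))
(array([  5.96, -11.04,  12.98]), array([ 0.09, -0.1 ,  0.14]))
(array([  5.96, -10.69,  12.98]), array([ 0.09, -0.1 ,  0.14]))
```

Request:
{"op": "play_rows", "data": {
  "motion": [
    [[1, 2, -5, 0, 0, 0, 0.1], [1, 5, -10, 3, 0, 0, 0.1], [1, 6, -12.7, 4.4, 0, 0, 0.1], [1, 6, -12.7, 4.4, 0, 0, 0.1], [1, 6, -12.7, 9, 0, 0, 0.1], [1, 6, -12.7, 12.8, 0, 0, 0.1], [1, 6, -12.7, 12.9, 0, 0, 0.1], [1, 6, -11.8, 12.9, 0, 0, 0.1], [1, 6, -11.2, 12.9, 0, 0, 0.1], [1, 6, -11.0, 12.9, 0, 0, 0.1]]
  ]
}}

```text
t: 13.4
tool_pos: [0.5541, 0.0105, 0.0265]
tool_rot: [3.135, -0.165, 0.007]
contact_force: [-0.1, 0.3, 0.2]
opening: 0.0
```

```bash
python3 look.py m wrist
```

```text
(array([  6.4, 111.8,  26.5]), 'yaw', np.float64(-0.0002), 'F', array([-0.1,  0.3,  0.2]), 't', 13.4, 'open', 4.181131905467105e-05)
```

View pics/m_wrist.png

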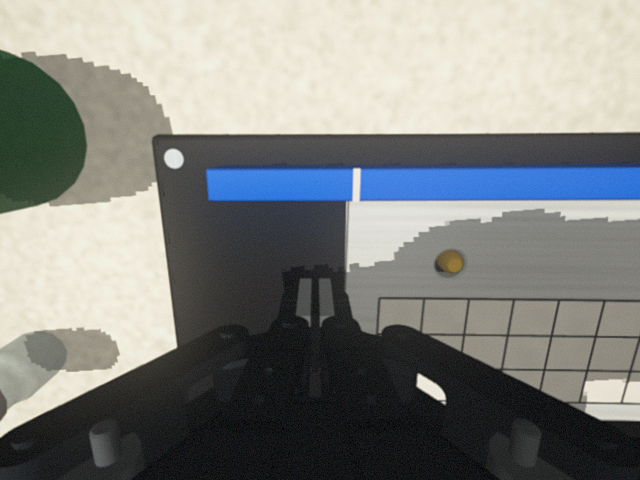

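Request:
{"op": "play_rows", "data": {
  "motion": [
    [[1, 0, 0, 0.35, 0, 0, 0], [1, 0, 0, 0.35, 0, 0, 0], [1, 0, 0.1, 0.35, 0, 0, 0], [1, 0, 0.18, 0.35, 0, 0, 0], [1, 0, 0.22, 0.35, 0, 0, 0], [1, 0, 0.22, 0.35, 0, 0, 0]]
  ]
}}

```text
t: 14.2
tool_pos: [0.5537, 0.0084, 0.0226]
tool_rot: [3.135, -0.165, 0.006]
contact_force: [0.6, -0.0, 0.3]
opening: 0.0001
```

```bash
python3 look.py n wrist
```

```text
(array([  6.2, 109.7,  22.6]), 'yaw', np.float64(-0.0001), 'F', array([ 0.6, -0. ,  0.3]), 't', 14.2, 'open', 7.029089757043424e-05)
```

View pics/n_wrist.png

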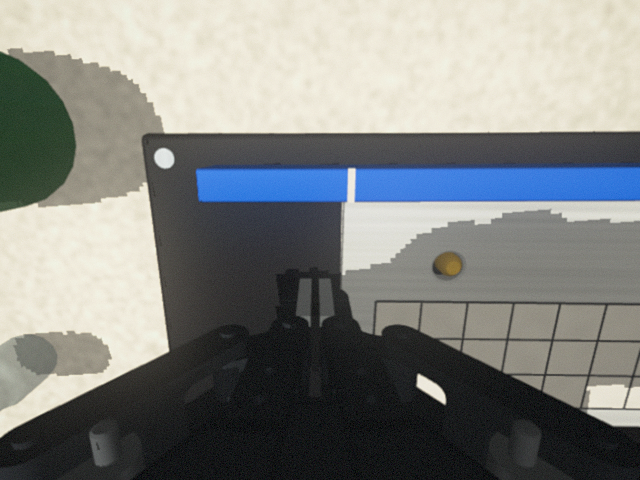

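Request:
{"op": "play_rows", "data": {
  "motion": [
    [[1, 0, 0.07, 0, 0, 0, 0], [1, 0, 0.14, 0, 0, 0, 0], [1, 0, 0.14, 0, 0, 0, 0]]
  ]
}}

```text
t: 14.62
tool_pos: [0.5535, 0.007, 0.0226]
tool_rot: [3.135, -0.165, 0.006]
contact_force: [-0.0, 0.0, 0.0]
opening: 0.0
```

```bash
python3 look.py o wrist
```

```text
(array([  6.2, 108.2,  22.6]), 'yaw', np.float64(-0.0002), 'F', array([-0.,  0.,  0.]), 't', 14.625, 'open', 1.5046287745637555e-05)
```

View pics/o_wrist.png

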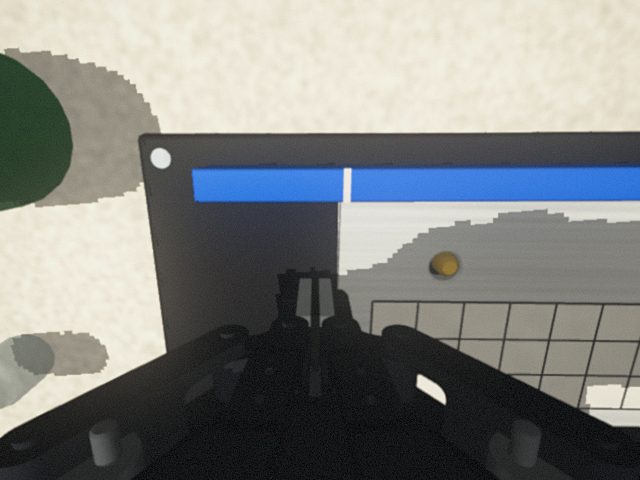

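Request:
{"op": "play_rows", "data": {
  "motion": [
    [[1, 0, 0.07, 0, 0, 0, 0], [1, 0, 0.15, 0, 0, 0, 0], [1, 0, 0.15, 0, 0, 0, 0]]
  ]
}}

```text
t: 15.05
tool_pos: [0.5534, 0.0054, 0.0226]
tool_rot: [3.135, -0.165, 0.006]
contact_force: [0.4, 0.3, 0.0]
opening: -0.0001
```

```bash
python3 look.py p wrist scene
```

```text
(array([  6.2, 106.7,  22.6]), 'yaw', np.float64(-0.0002), 'F', array([0.4, 0.3, 0. ]), 't', 15.05, 'open', -0.00010841887912037839)
```

View pics/p_wrist.png

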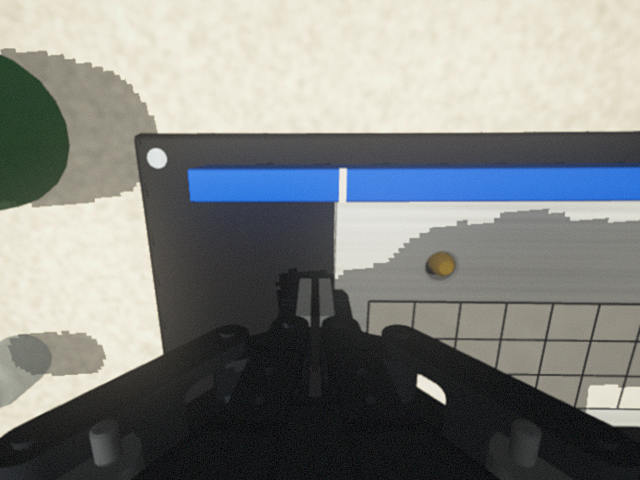

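View pics/p_scene.png

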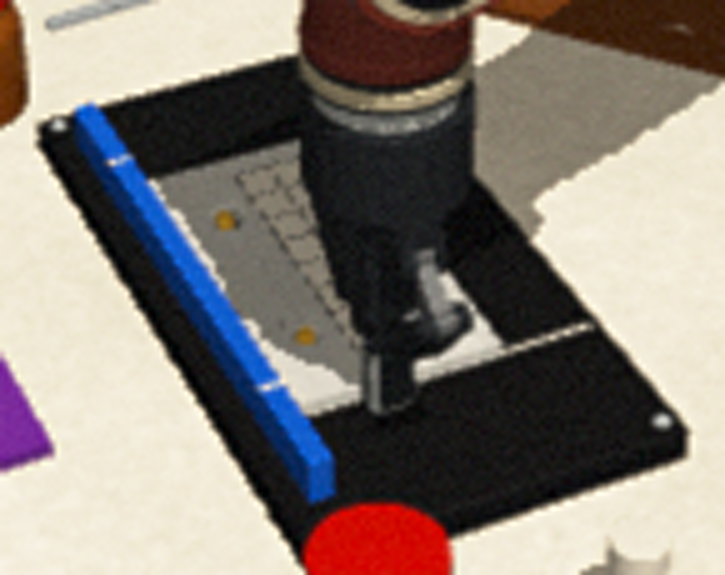

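Request:
{"op": "play_rows", "data": {
  "motion": [
    [[1, 0, 0.07, 0, 0, 0, 0], [1, 0, 0.15, 0, 0, 0, 0], [1, 0, 0.15, 0, 0, 0, 0]]
  ]
}}

```text
t: 15.52
tool_pos: [0.5532, 0.0039, 0.0226]
tool_rot: [3.135, -0.165, 0.006]
contact_force: [0.0, 0.8, -0.4]
opening: -0.0001
```

```bash
python3 look.py q wrist; python3 - <<'E'
import cv2,numpy as np
L=[]
for n,c in(("n",448),("p",441),("q",437)):
    a=cv2.imread(f"pics/{n}_wrist.png")[195:305,c-125:c+60]; L.append(cv2.resize(a,None,fx=2.2,fy=2.2))
w=min(x.shape[1] for x in L)
cv2.imwrite("pics/cmp.png",np.vstack([x[:,:w] for x in L])[:600*2])
im=cv2.imread("pics/cmp.png");print(im.shape)
cv2.imwrite("pics/cmp.png",cv2.resize(im,None,fx=.8,fy=.8))
E
```

```text
(array([  6.2, 105.2,  22.6]), 'yaw', np.float64(-0.0003), 'F', array([ 0. ,  0.8, -0.4]), 't', 15.525, 'open', -5.08245132751059e-05)
(726, 407, 3)
```

View pics/cmp.png

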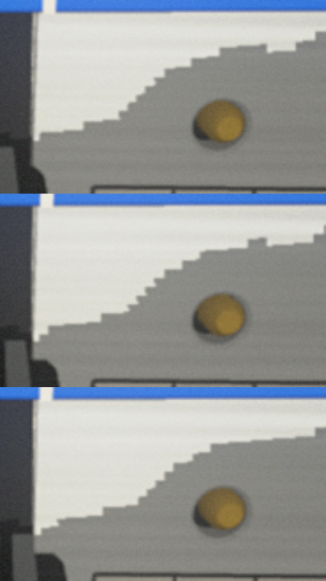

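Request:
{"op": "play_rows", "data": {
  "motion": [
    [[1, 0, 0.07, 0, 0, 0, 0], [1, 0, 0.15, 0, 0, 0, 0], [1, 0, 0.15, 0, 0, 0, 0]]
  ]
}}

```text
t: 15.95
tool_pos: [0.553, 0.0028, 0.0226]
tool_rot: [3.136, -0.165, 0.005]
contact_force: [0.3, 1.8, 0.5]
opening: 0.0
```

```bash
python3 look.py r wrist; python3 - <<'E'
import cv2
a=cv2.imread("pics/r_wrist.png")[150:350,270:500]; cv2.imwrite("pics/r1.png",cv2.resize(a,None,fx=3,fy=3,interpolation=cv2.INTER_CUBIC))
E
```

```text
(array([  6.1, 104. ,  22.6]), 'yaw', np.float64(-0.0004), 'F', array([0.3, 1.8, 0.5]), 't', 15.95, 'open', 1.2024259311699262e-05)
```

View pics/r1.png

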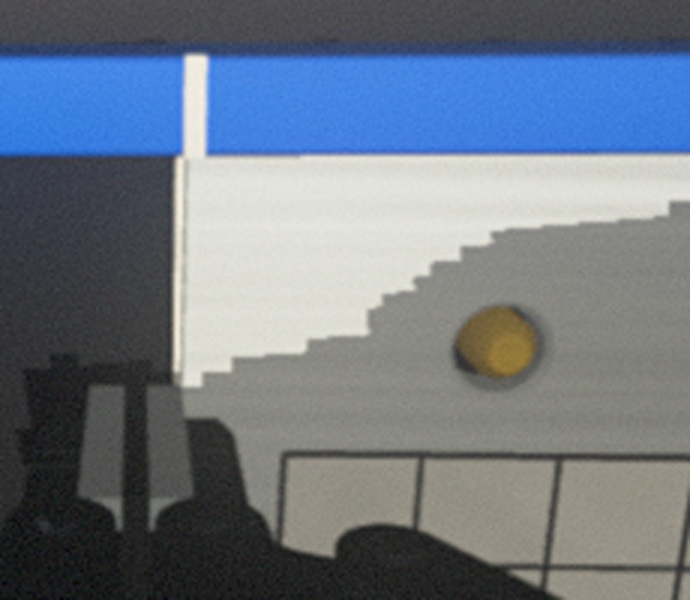

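Contact at 1.8 N. The plate moved about 1 mm, its end now meets the white line, and the pin is centred in the round hole. Retreating.

Request:
{"op": "play_rows", "data": {
  "motion": [
    [[1, 0, -0.8, 0, 0, 0, 0], [1, 0, -2, -0.5, 0, 0, 0], [1, 0, -2, -4, 0, 0, 0], [1, 0, -2, -9, 0, 0, 0], [1, -5, 2, -13, 0, 0, 0], [1, -6.5, 6, -13, 0, 0, 0], [1, -6.5, 10, -13, 0, 0, 0], [1, -6.5, 10, -13, 0, 0, 0], [1, -6.5, 10, -13, 0, 0, 0]]
  ]
}}

```text
t: 17.12
tool_pos: [0.4776, -0.0891, 0.1526]
tool_rot: [3.136, -0.165, 0.006]
contact_force: [0.3, -0.7, -0.5]
opening: 0.0
```

```bash
python3 look.py s wrist scene; python3 - <<'E'
import cv2
from station import ctrl
a=cv2.imread("pics/s_wrist.png")[40:250,165:465]; cv2.imwrite("pics/s1.png",cv2.resize(a,None,fx=2.6,fy=2.6,interpolation=cv2.INTER_CUBIC))
cv2.imwrite("pics/s_sc.png",ctrl.get_image("scene")["color"][:,:,::-1])
E
```

```text
(array([-59.2,   4.7, 152.6]), 'yaw', np.float64(-0.0002), 'F', array([ 0.3, -0.7, -0.5]), 't', 17.125, 'open', 4.409517072357172e-05)
```

View pics/s1.png

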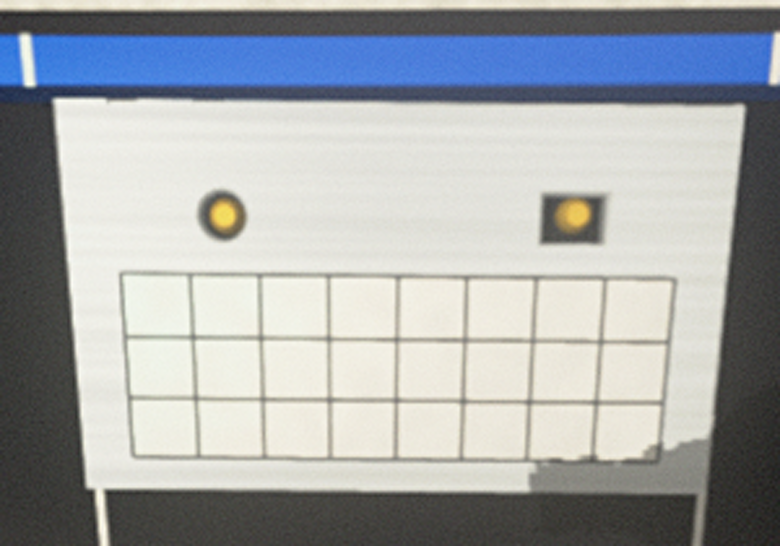

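View pics/s_sc.png

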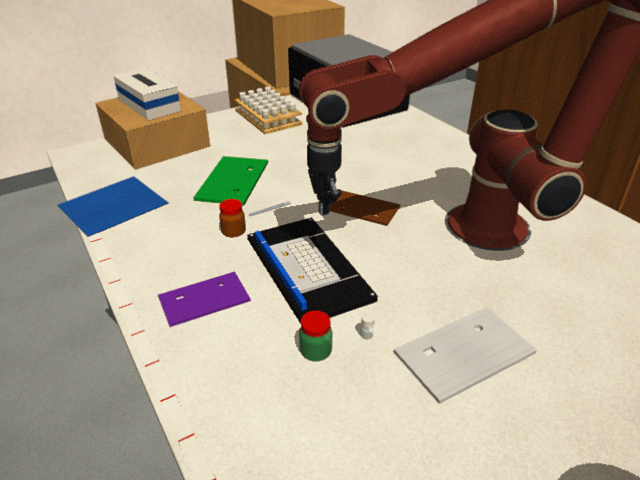

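Both pins stand in their holes: the round one is centred at crop (223,214), the oblong at (574,214). The plate is flat and square, and the jars, vial and tweezers are where they started. Handing in.

```bash
python3 -c "
from station import ctrl
print(ctrl.finish_job())"
```

```text
the job is handed in; nothing more can be done
None
```

The gridded plate is seated: both holes are over the pins and it lies flat on the stage. I only pushed it, and handed the job in at about 17 s of the 56 s allowed.

- **What I did:** I pushed the near edge with the open fingertips until the plate stood square against the blue rail, where the force rose to about 14 N. Then I slid it to the right with the shut fingers until it dropped over the pins. A last nudge of about 1 mm, at about 2 N, centred the round hole.
- **Last checks:**
    - **Pins and ends:** The final pictures show both brass pins standing in their holes and the plate's ends on the white lines.
    - **Flatness:** The wrist-camera fit taken before the last nudge put the slope within 0.01 rad of flat. I did not repeat it after the nudge.
    - **Bystanders and robot:** By eye, the jars, vial and tweezers have not moved, and the robot was touching nothing.
- **Disagreements:**
    - **Sideways offset:** Before the nudge, the fits put the plate 1.8 to 2.3 mm to the left. The pin allows only 1.5 mm, so I put the excess down to camera calibration.
    - **Height:** The free fit put the plate's underside at 24.8 mm instead of 20 mm. I also put this down to calibration, because the tilt was near zero and the pins showed in both holes.

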